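Squeeze-test the diamond hand pads and sort them

TASK

The three foam-backed hand pads are draining in the grey tray, and the foam of some has perished. One pad at a time: pinch it across its thickness, squeezing it by about 5 mm, and feel how hard it pushes back; a sound pad (about 18 N) goes, still squeezed, down into a free slot of the wire rack until it stands fully home, and a perished one (about 6 N) goes into the red tub, before you take the next. Never squash the foam by more than 9 mm, and leave everything else where it is.

Things in the scene. Friction and masses are not known exactly. Their poses are not given: they have to be found in the camera images.
- pad_1: one of three look-alike hand pads for smoothing glass: black hard back plate (5 mm), yellow foam core, steel-coloured dotted face plate (3 mm). 90 mm long (its x), 30 mm thick when relaxed (its y; black back at y = -15, steel face at y = +15), 60 mm high (its z); origin at the middle of the block. 0.10 to 0.17 kg. Starts standing on a long edge on the drain tray's floor
- pad_2: another hand pad, same looks, sizes and axes as pad_1; sound or perished
- pad_3: another hand pad, same looks, sizes and axes as pad_1; sound or perished
- pad_1_foam (a joint): squeeze of pad_1's foam in m: 0 relaxed (30 mm thick), grows as its two plates are pressed together. Sound foam resists with about 3.6 N per mm (18 N at 5 mm), perished foam with about 1.2 N per mm (6 N at 5 mm); only squeezing tells which. At least one pad of the three is sound, at least one perished. Squeezing by more than 9 mm ruins the foam
- pad_2_foam (a joint): squeeze of pad_2's foam in m: 0 relaxed (30 mm thick), grows as its two plates are pressed together. Sound or perished, as told at pad_1_foam
- pad_3_foam (a joint): squeeze of pad_3's foam in m: 0 relaxed (30 mm thick), grows as its two plates are pressed together. Sound or perished, as told at pad_1_foam
- drain_tray: flat grey plastic drain tray, 140 (x) x 320 (y) mm, fixed; floor 4 mm thick, lip 12 mm high; origin under its centre. The pads stand on its floor about 95 mm apart, their thickness roughly along its y
- rack: fixed rack for sound pads: white drip tray 114 (x) x 196 (y) x 12 mm with six low steel wire hoops like a toast rack, forming three empty slots 62 mm apart along y. Hoops of 6 mm wire, 72 mm long in x, rounded tops 24 mm over the table. A slot is 27.5 mm clear: a pad enters only while squeezed by 3.5 mm or more, then the foam holds it. Origin under its centre
- slot_1 (a point): floor point in the middle of slot 1 of the rack; x runs along the slot, y across it, z up. A pad fully home stands on this point's height, its middle 30 mm above it, its long side along x, black back to either side
- slot_2 (a point): floor point in the middle of slot 2 of the rack; x runs along the slot, y across it, z up. A pad fully home stands on this point's height, its middle 30 mm above it, its long side along x, black back to either side
- slot_3 (a point): floor point in the middle of slot 3 of the rack; x runs along the slot, y across it, z up. A pad fully home stands on this point's height, its middle 30 mm above it, its long side along x, black back to either side
- tub_in (a point): middle of the inner floor of the red reject tub, an open plastic box fixed on the table, 180 (x) x 140 (y) x 45 mm high outside, 4 mm walls; this point is about 4 mm above the table, x and y along its sides
- jar_tall: tall jar of white frit with white lid, radius 42, height 130 mm; not to be disturbed; origin at its underside
- jar_mid: jar of green frit, radius 36, height 100 mm; not to be disturbed; origin at its underside
- jar_low: low jar of amber frit, radius 36, height 75 mm; not to be disturbed; origin at its underside
- spray_bottle: white water bottle with red cap, radius 34, height 170 mm; not to be disturbed; origin at its underside
- brush: brush lying on the table; not to be disturbed; origin at its underside
- dressing_stick: brick-coloured dressing stick, 25 x 100 x 25 mm, lying; not to be disturbed; origin at its underside
- sifter: steel frit sifter cup, 56 mm wide, 45 mm high, with a long handle along its +y; not to be disturbed; origin at its underside
Not all that is in view belongs to the job. What is shaped like the pad_3 but orange is not meant. Several things have the shape of the rack; the one meant has the colours described above.

How it is judged (in metres and radians):
On the way, in this order (a step that is already met when the one before it is completed fails the run):
1. a first pad is squeezed 3.5 to 7 mm between the fingers and held there (((value of joint pad_1_foam between 0.0035 and 0.007 m and contact force between the fingers and pad_1 above 1 N) or (value of joint pad_2_foam between 0.0035 and 0.007 m and contact force between the fingers and pad_2 above 1 N) or (value of joint pad_3_foam between 0.0035 and 0.007 m and contact force between the fingers and pad_3 above 1 N))), for 0.3 s.
2. one pad has been taken away from the tray and let go (((horizontal distance between pad_1 and drain_tray above 0.17 m and contact force between the fingers and pad_1 below 0.3 N) or (horizontal distance between pad_2 and drain_tray above 0.17 m and contact force between the fingers and pad_2 below 0.3 N) or (horizontal distance between pad_3 and drain_tray above 0.17 m and contact force between the fingers and pad_3 below 0.3 N))), for 0.2 s.
3. a second pad is squeezed 3.5 to 7 mm and held there (((value of joint pad_1_foam between 0.0035 and 0.007 m and contact force between the fingers and pad_1 above 1 N and horizontal distance between pad_2 and drain_tray above 0.17 m and contact force between the fingers and pad_2 below 0.3 N) or (value of joint pad_1_foam between 0.0035 and 0.007 m and contact force between the fingers and pad_1 above 1 N and horizontal distance between pad_3 and drain_tray above 0.17 m and contact force between the fingers and pad_3 below 0.3 N) or (value of joint pad_2_foam between 0.0035 and 0.007 m and contact force between the fingers and pad_2 above 1 N and horizontal distance between pad_1 and drain_tray above 0.17 m and contact force between the fingers and pad_1 below 0.3 N) or (value of joint pad_2_foam between 0.0035 and 0.007 m and contact force between the fingers and pad_2 above 1 N and horizontal distance between pad_3 and drain_tray above 0.17 m and contact force between the fingers and pad_3 below 0.3 N) or (value of joint pad_3_foam between 0.0035 and 0.007 m and contact force between the fingers and pad_3 above 1 N and horizontal distance between pad_1 and drain_tray above 0.17 m and contact force between the fingers and pad_1 below 0.3 N) or (value of joint pad_3_foam between 0.0035 and 0.007 m and contact force between the fingers and pad_3 above 1 N and horizontal distance between pad_2 and drain_tray above 0.17 m and contact force between the fingers and pad_2 below 0.3 N))), for 0.3 s.
4. two pads have been taken away and let go (((horizontal distance between each of pad_2, pad_3 and drain_tray above 0.17 m and contact force between the fingers and pad_2 below 0.3 N and contact force between the fingers and pad_3 below 0.3 N) or (horizontal distance between each of pad_1, pad_3 and drain_tray above 0.17 m and contact force between the fingers and pad_1 below 0.3 N and contact force between the fingers and pad_3 below 0.3 N) or (horizontal distance between each of pad_1, pad_2 and drain_tray above 0.17 m and contact force between the fingers and pad_1 below 0.3 N and contact force between the fingers and pad_2 below 0.3 N))), for 0.2 s.
5. the last pad is squeezed 3.5 to 7 mm and held there (((value of joint pad_1_foam between 0.0035 and 0.007 m and contact force between the fingers and pad_1 above 1 N and horizontal distance between each of pad_2, pad_3 and drain_tray above 0.17 m and contact force between the fingers and pad_2 below 0.3 N and contact force between the fingers and pad_3 below 0.3 N) or (value of joint pad_2_foam between 0.0035 and 0.007 m and contact force between the fingers and pad_2 above 1 N and horizontal distance between each of pad_1, pad_3 and drain_tray above 0.17 m and contact force between the fingers and pad_1 below 0.3 N and contact force between the fingers and pad_3 below 0.3 N) or (value of joint pad_3_foam between 0.0035 and 0.007 m and contact force between the fingers and pad_3 above 1 N and horizontal distance between each of pad_1, pad_2 and drain_tray above 0.17 m and contact force between the fingers and pad_1 below 0.3 N and contact force between the fingers and pad_2 below 0.3 N))), for 0.3 s.
At the end, for the whole second after the job is handed in: Sound pads stand upright (0.1 rad) in rack slots, home within 2.5 mm, within 12 mm of mid-slot lengthways, and their foam wedges them there with over 11 N (a perished pad does not); the perished pad is in the red tub (middle within 85, 65 mm of its centre, under 45 mm over its floor); all at rest (((x of pad_1 in the frame of tub_in between -0.085 and 0.085 m and y of pad_1 in the frame of tub_in between -0.065 and 0.065 m and z of pad_1 in the frame of tub_in between 0 and 0.045 m and x of pad_2 in the frame of rack between -0.012 and 0.012 m and y of pad_2 in the frame of rack between -0.072 and 0.072 m and z of pad_2 in the frame of rack between 0.03 and 0.0365 m and angle between each of pad_2, pad_3's own z axis and vertical below 0.1 rad and contact force between each of pad_2, pad_3 and rack above 11 N and x of pad_3 in the frame of rack between -0.012 and 0.012 m and y of pad_3 in the frame of rack between -0.072 and 0.072 m and z of pad_3 in the frame of rack between 0.03 and 0.0365 m) or (x of pad_2 in the frame of tub_in between -0.085 and 0.085 m and y of pad_2 in the frame of tub_in between -0.065 and 0.065 m and z of pad_2 in the frame of tub_in between 0 and 0.045 m and x of pad_1 in the frame of rack between -0.012 and 0.012 m and y of pad_1 in the frame of rack between -0.072 and 0.072 m and z of pad_1 in the frame of rack between 0.03 and 0.0365 m and angle between each of pad_1, pad_3's own z axis and vertical below 0.1 rad and contact force between each of pad_1, pad_3 and rack above 11 N and x of pad_3 in the frame of rack between -0.012 and 0.012 m and y of pad_3 in the frame of rack between -0.072 and 0.072 m and z of pad_3 in the frame of rack between 0.03 and 0.0365 m) or (x of pad_3 in the frame of tub_in between -0.085 and 0.085 m and y of pad_3 in the frame of tub_in between -0.065 and 0.065 m and z of pad_3 in the frame of tub_in between 0 and 0.045 m and x of pad_1 in the frame of rack between -0.012 and 0.012 m and y of pad_1 in the frame of rack between -0.072 and 0.072 m and z of pad_1 in the frame of rack between 0.03 and 0.0365 m and angle between each of pad_1, pad_2's own z axis and vertical below 0.1 rad and contact force between each of pad_1, pad_2 and rack above 11 N and x of pad_2 in the frame of rack between -0.012 and 0.012 m and y of pad_2 in the frame of rack between -0.072 and 0.072 m and z of pad_2 in the frame of rack between 0.03 and 0.0365 m)) and linear speed of each of pad_1, pad_2, pad_3 below 0.02 m/s); the robot touches nothing.
It fails at once if the foam of a pad is squashed by more than 9 mm (value of joint any of pad_1_foam, pad_2_foam, pad_3_foam above 0.009 m).
It fails at once if a jar, the bottle, brush, dressing stick or sifter is moved by more than 30 mm (distance of any of jar_tall, jar_mid, jar_low, spray_bottle, brush, dressing_stick, sifter from where it was at the start of the episode above 0.03 m).
It also fails if it takes over 70 s, if anything falls off the work surface, if the arm or the gripper's body presses on something with over 40 N, if the wrist force passes 120 N, or if a joint passes its speed limit or range.

ROBOT

A 6-joint arm with a two-finger parallel gripper is mounted at the origin on the work surface. World frame = base frame: x ahead of the robot, y to its left, z up, the work surface at z = 0. Lengths are in m, angles in degrees, forces in N, time in s.
With the tool pointing down it reaches from about 0.3 to 0.875 m from the base axis. Payload 6.4 kg.
Tool frame: the origin (TCP) lies on the mounting face of the last link; the fingertips stand r.tips_ahead ahead of it and the grasp point (between the pads) lies 147 mm ahead of it (r.tips_ahead is the distance from the TCP to the fingertips, in m); z points along the fingers, y is the line along which they close (so a half turn about z gives the same grasp; the last joint's range is limited). The gripper opens to 88 mm and grips with 3 to 60 N. Pads are 18 mm wide; open, the fingers measure 123 mm over their backs; the gripper's body (75 mm by 187 mm) begins 45 mm behind the grasp point.
Start: joints at [65.014, 10.359, 92.074, -0, 77.567, -11.82], TCP at [0.131, 0.56, 0.405] pointing down, gripper open.
Joint ranges: [-171.53, 171.53], [-51.25, 118.39], [17.06, 147.69], [-65.23, 245.23], [0, 150.52], [-178.68, 178.68]. Speed limits (degrees/s): [147.25, 147.25, 172.46, 180, 180, 180].

INTERFACE

Orientations are given as a 3x3 rotation matrix whose columns are the frame's x, y, z axes.
In Python, from workcell import r, vision, ticket gives the robot as it stands.
- The arm moves only by the tool drive_tool, never from a script. Its arguments are lists of equal length, an entry for each row: "travel": the shift along the tool's x, y, z in mm, a list of three; "turn": the turn about the tool's z in rad; "claw": the closure, from -1 (fully open) to 1 (shut). A call has 1 to 5 rows; each row is the pose to reach, as a shift and turn from the pose commanded when the call began, along the tool's axes at that moment; what a row does not reach only later rows make up. A row lasts 1/8 s, in which the tool goes at most 62.5 mm and 10.7 degrees, less where a joint would pass 70% of its speed; a pose out of reach is approached as far as the arm can. A call with a gripper value outside its range is refused whole. The fingers move at their own pace and stop on an object; "newtons" is the grip in N (left out, the last holds). Time passes only in rows, so rows that repeat a pose let the fingers close. It gives the time, the measured TCP pose, the force, the opening and the grip force at its end, in the units of the state.
- r.get_state(): the state, without advancing time (a new reading comes with each control period).
- vision.capture(name): name is "scene" or "top"; returns the picture (420x560x3 uint8, blue, green, red); there is no depth.
- vision.camera_info(name): a dict with "fx", "fy", "cx", "cy" (pixels), "R" (3x3) and "t" (3): a world point X has camera coordinates R X + t. Camera axes: x right, y down, z forward; pixel columns grow to the right and rows downward; lengths in m; the calibration is good to about 2 mm. A picture is of the moment at which its call begins. camera_info takes no time and is no camera call.
- ticket.close_job(): hands the job in; it is judged then, once.
The state is a dict: "clock": time; "q": joint angles; "qvel": joint speeds; "tau": joint torques, N m; "position": TCP position; "tcp_rot": TCP orientation; "contact_force": force on the tool from outside, world axes, zero at the start; "wrist_torque": the same for the moment, N m; "width": opening from 0.0 (shut) to 1.0 (fully open); "grip_force": force on a finger pad.
Only numpy, scipy, OpenCV 4.12 (cv2) and the standard library are available. Lean on these libraries where they do the work, as an engineer would, in place of code of your own. Each camera call takes 0.05 s, during which the arm holds its last target. There are 200 camera calls.

## Working session

There is one attempt and no reset: what is moved stays moved. The work goes in short steps, Python scripts to look and compute and a tool call to move; the robot and the scene stay as the last step left them, time stands still between calls to the robot, and variables do not carry over. Pictures are saved under pics/ and viewed, at most 10 in all, crops included, and the job is handed in when it is done.

Besides the shell and the picture viewer there is one more tool, called after "Request:" as name(argument=value, ...), one argument or row to a line, values as JSON. drive_tool: Moves the arm, as the interface text tells. Its arguments: {"type":"object","properties":{"travel":{"type":"array","items":{"type":"array","items":{"type":"number"}}},"turn":{"type":"array","items":{"type":"number"}},"claw":{"type":"array","items":{"type":"number"}},"newtons":{"type":"number"}},"required":["travel","turn","claw"]}

```bash
mkdir -p pics
python3 - <<'E'
from workcell import r,vision,ticket
import cv2
s=r.get_state();print(s, r.tips_ahead)
for n in("scene","top"):
    im=vision.capture(n);cv2.imwrite(f"pics/{n}0.png",im)
    print(n,vision.camera_info(n))
E
```

```text
{'clock': 0.0, 'q': array([ 6.50144272e+01,  1.04001368e+01,  9.21313176e+01, -1.90272744e-03,
        7.75656215e+01, -1.18207629e+01]), 'qvel': array([-0.05890775, -0.02166682, -0.07516374, -0.06707525,  0.03092113,
        0.02454581]), 'tau': array([ 5.81021413e-04, -4.33861077e+01, -3.41858447e+01,  7.03573599e-02,
        3.85264540e-02, -1.29866758e-04]), 'position': array([0.13084408, 0.55965859, 0.40382998]), 'tcp_rot': array([[-9.73720495e-01,  2.27745310e-01, -6.86258282e-04],
       [ 2.27746126e-01,  9.73719313e-01, -1.54943077e-03],
       [ 3.15347352e-04, -1.66500516e-03, -9.99998564e-01]]), 'contact_force': array([0.51807976, 0.16402753, 0.30468185]), 'wrist_torque': array([-0.00203332, -0.00774498, -0.00769836]), 'grip_force': 0.0, 'width': 1.0017521966866842} 0.166
scene {'fx': 472.2072221019952, 'fy': 472.2072221019952, 'cx': 277.28338324738314, 'cy': 208.96531997946747, 'R': array([[ 0.8370983 ,  0.54704153, -0.00346595],
       [ 0.33133584, -0.51204044, -0.79248416],
       [-0.43529646,  0.66223875, -0.60988264]]), 't': array([-0.44959473, -0.14224145,  1.56984609])}
top {'fx': 399.5917038375165, 'fy': 399.5917038375165, 'cx': 281.37062832591505, 'cy': 215.22383101859572, 'R': array([[-0.02319312, -0.99973017,  0.00129196],
       [-0.9966251 ,  0.02301926, -0.07879419],
       [ 0.07874319, -0.00311509, -0.99689007]]), 't': array([0.00764099, 0.55449223, 1.04714298])}
```

View pics/scene0.png

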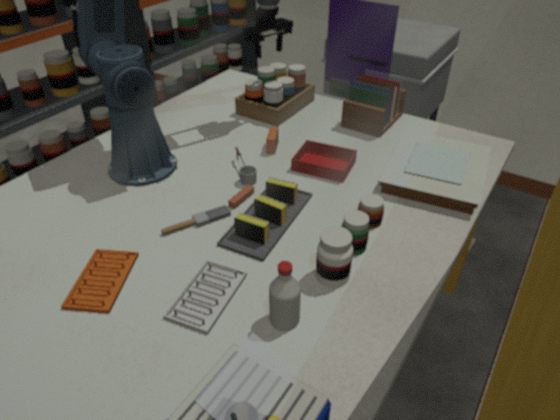

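View pics/top0.png

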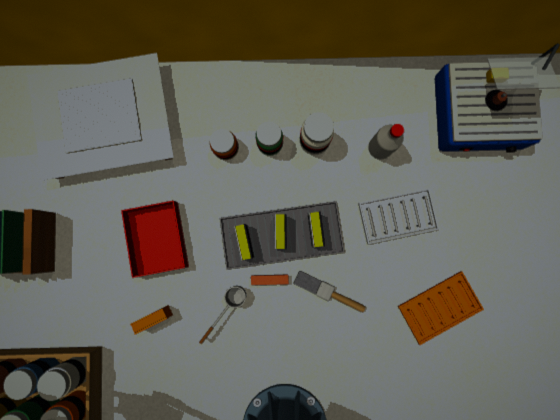

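The top view shows the grey tray centred near (282,235) with yellow pads at (243,243), (281,232) and (317,230). The red tub is at (155,240), the white rack at (398,217), and the orange rack and block are decoys. Both views show the same pads, tray and rack unobstructed.

```bash
cat > h.py <<'E'
import numpy as np,cv2
from workcell import r,vision,ticket
I={n:vision.camera_info(n) for n in("scene","top")}
def ray(n,p):
    c=I[n];R=np.array(c["R"]);d=R.T@np.array([(p[0]-c["cx"])/c["fx"],(p[1]-c["cy"])/c["fy"],1.])
    return -R.T@np.array(c["t"]),d
def onz(n,p,z):
    o,d=ray(n,p);return o+d*(z-o[2])/d[2]
def tri(p,q):
    (a,d),(b,e)=ray("top",p),ray("scene",q)
    s=np.linalg.lstsq(np.c_[d,-e],b-a,rcond=None)[0]
    P,Q=a+d*s[0],b+e*s[1];return (P+Q)/2,np.linalg.norm(P-Q)
def mask(im,lo,hi,amin):
    m=cv2.inRange(cv2.cvtColor(im,cv2.COLOR_BGR2HSV),lo,hi)
    c=[k for k in cv2.findContours(m,cv2.RETR_EXTERNAL,cv2.CHAIN_APPROX_NONE)[0] if cv2.contourArea(k)>amin]
    return sorted(c,key=lambda k:k[:,0,0].mean())
E
python3 - <<'E'
from h import *
t=cv2.imread("pics/top0.png");s=cv2.imread("pics/scene0.png")
for n,im in(("top",t),("scene",s)):
    print(n,I[n]["R"].T@-I[n]["t"])
    for nm,lo,hi,a in(("yel",(22,120,60),(36,255,255),60),("red",(0,150,60),(5,255,255),500)):
        for k in mask(im,lo,hi,a):
            q=cv2.minAreaRect(k);
            if 130<q[0][1]<290: print(n,nm,np.round(q[0],1),np.round(q[1],1),round(q[2],1),"z64:",np.round([onz(n,p,.064 if nm=="yel" else .045)[:2] for p in cv2.boxPoints(q)],4).tolist())
a=cv2.resize(t[180:255,345:450],None,fx=5.6,fy=5.6,interpolation=cv2.INTER_CUBIC)
cv2.imwrite("pics/rt.png",a)
b=cv2.resize(s[170:340,150:320],None,fx=3.5,fy=3.5,interpolation=cv2.INTER_CUBIC)
cv2.imwrite("pics/rs.png",b)
E
```

```text
top [ 0.47034272 -0.00186313  1.08756733]
top yel [242.6 241.8] [35.1  8.9] 77.7 z64: [[0.5272, 0.1156], [0.5316, 0.0933], [0.4437, 0.0757], [0.4395, 0.0979]]
top yel [280. 231.] [34.  8.] 90.0 z64: [[0.5547, 0.0087], [0.5542, -0.0119], [0.4671, -0.0098], [0.4676, 0.0106]]
top yel [316.3 229.1] [35.   8.9] 82.6 z64: [[0.557, -0.0778], [0.5595, -0.1005], [0.4702, -0.1094], [0.4678, -0.0868]]
top red [152.5 238.8] [69.2 53.9] 80.3 z64: [[0.5782, 0.4169], [0.599, 0.2778], [0.4206, 0.2479], [0.4005, 0.3851]]
scene [ 1.10683311 -0.8664993   0.84313951]
scene yel [255.4 223.4] [36.3 15.6] 40.4 z64: [[0.4806, -0.1103], [0.4724, -0.0536], [0.5909, -0.0959], [0.5951, -0.148]]
scene yel [274.5 206. ] [34.6 14.8] 45.0 z64: [[0.4785, -0.0131], [0.4745, 0.0448], [0.5935, -0.0139], [0.5939, -0.0664]]
scene yel [282.9 183.4] [28.2  7. ] 23.2 z64: [[0.4559, 0.0777], [0.4438, 0.1103], [0.5391, 0.1026], [0.5491, 0.0712]]
```

View pics/rt.png

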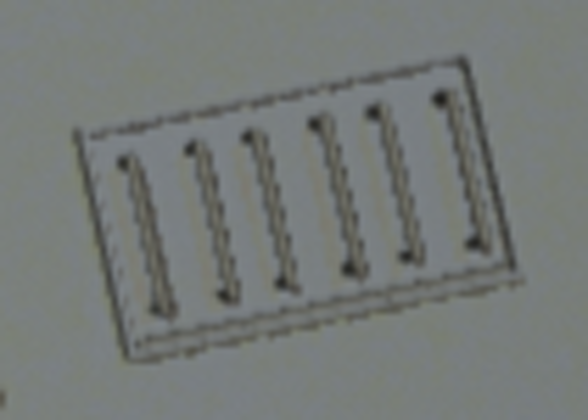

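View pics/rs.png

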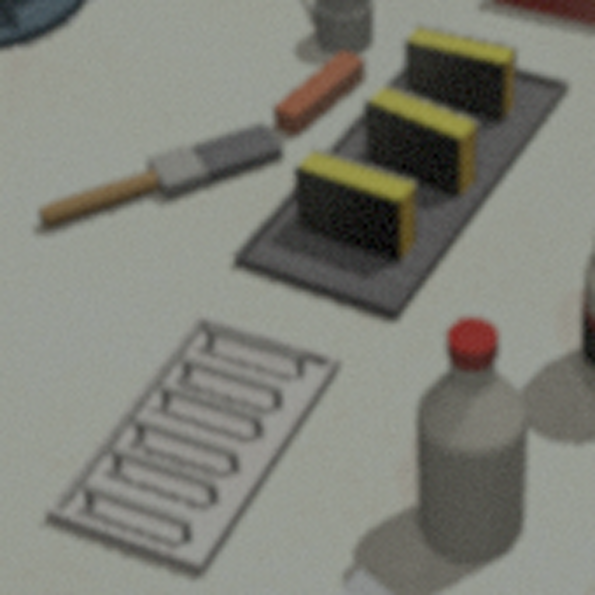

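The top crop shows the six rack hoops. Their foot pairs run from (125,160)/(162,312) to (440,98)/(475,244), and the tray corners are about (78,133), (465,62) and (515,268). The scene crop shows the same hoops and the three pad tops centred near (357,177), (421,114) and (461,46). Next is a finer look at the hoops in the scene view, along with the pad heights.

Run:
```python
from h import *
s=cv2.imread("pics/scene0.png")
b=cv2.resize(s[258:333,163:250],None,fx=8,fy=8,interpolation=cv2.INTER_CUBIC)
b=cv2.normalize(cv2.cvtColor(b,cv2.COLOR_BGR2GRAY),None,0,255,cv2.NORM_MINMAX)
cv2.imwrite("pics/rs2.png",b)
for p,q in(((242.6,241.8),(281.7,183.1)),((280,231),(270.3,202.6)),((316.3,229.1),(252,220.6))): print(np.round(tri(p,q)[0],4),round(tri(p,q)[1],4))
```

```text
[0.487  0.0973 0.057 ] 0.0037
[5.122e-01 3.000e-04 5.670e-02] 0.0029
[ 0.5155 -0.093   0.0573] 0.0045
```

View pics/rs2.png

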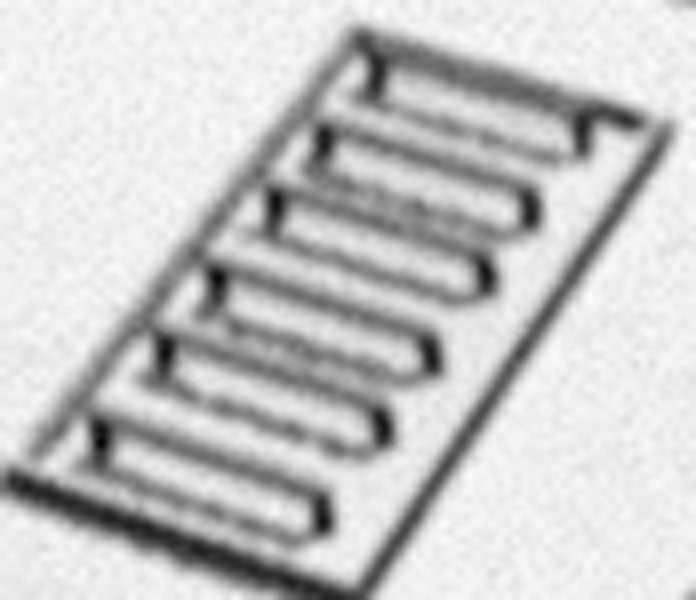

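The zoomed scene view shows the hoops clearly. Their top wires run from (98,415)-(322,492) for the nearest to (372,45)-(590,110) for the farthest, and the lower faint lines are shadows.

Run:
```python
from h import *
S=[((98,415),(322,492)),((160,335),(385,405)),((212,265),(432,335)),((272,190),(485,258)),((320,125),(530,190)),((372,45),(590,110))]
lo=[(475,244),(408,257),(350,270),(286,284),(228,298),(162,312)];hi=[(440,98),(375,112),(317,123),(250,137),(193,150),(125,160)]
f=lambda p:((p[0]+.5)/5.6-.5+345,(p[1]+.5)/5.6-.5+180)
g=lambda p:((p[0]+.5)/8-.5+163,(p[1]+.5)/8-.5+258)
sc=[];tp=[]
for i in range(6):
    a,ea=tri(f(lo[i]),g(S[i][0]));b,eb=tri(f(hi[i]),g(S[i][1]))
    m=[onz("scene",g(p),.021)[:2] for p in S[i]];n=[onz("top",f(p),.016)[:2] for p in(lo[i],hi[i])]
    sc.append(np.mean(m,0));tp.append(np.mean(n,0))
    print(i+1,np.round(a,4),np.round(b,4),round(ea,4),round(eb,4),"scene",np.round(sc[-1],4),"top",np.round(tp[-1],4))
for nm,P in(("scene",sc),("top",tp)):
    P=np.array(P);k=np.array([-78.75,-45.25,-16.75,16.75,45.25,78.75])/1000
    c=np.polyfit(k,P,1);u=c[0]/np.linalg.norm(c[0]);print(nm,"slope",np.linalg.norm(c[0]),"centre",c[1],"dir deg",np.degrees(np.arctan2(-u[0],u[1])),"slots",[(c[1]+u*d).round(4).tolist() for d in(-.062,0,.062)])
print(r.get_state()["position"])
```

```text
1 [ 0.5244 -0.4032  0.0141] [ 0.5954 -0.3899  0.0143] 0.0002 0.0002 scene [ 0.5643 -0.4005] top [ 0.5598 -0.3958]
2 [ 0.5188 -0.371   0.0136] [ 0.5899 -0.3573  0.0151] 0.0007 0.0016 scene [ 0.559  -0.3681] top [ 0.5541 -0.3637]
3 [ 0.5133 -0.3426  0.0138] [ 0.5849 -0.3294  0.0149] 0.0003 0.0007 scene [ 0.5536 -0.3402] top [ 0.5489 -0.3356]
4 [ 0.5079 -0.3108  0.0145] [ 0.5788 -0.2971  0.0141] 0.0013 0.0004 scene [ 0.5483 -0.3083] top [ 0.5429 -0.3038]
5 [ 0.5021 -0.2824  0.0147] [ 0.5733 -0.2689  0.0149] 0.002 0.001 scene [ 0.5426 -0.2797] top [ 0.537  -0.2759]
6 [ 0.496  -0.2496  0.0186] [ 0.5695 -0.2349  0.0179] 0.0019 0.0024 scene [ 0.5355 -0.2438] top [ 0.532  -0.2435]
scene slope 1.005578149510247 centre [ 0.55057357 -0.32342384] dir deg 10.408655070649921 slots [[0.5618, -0.3844], [0.5506, -0.3234], [0.5394, -0.2624]]
top slope 0.9839675114449589 centre [ 0.54579887 -0.31970819] dir deg 10.503734107326249 slots [[0.5571, -0.3807], [0.5458, -0.3197], [0.5345, -0.2587]]
[0.1308653  0.55968297 0.40392426]
```

```bash
cat >> h.py <<'E'
def go(x,y,z,th):
    s=r.get_state();R=np.array(s["tcp_rot"]);t=np.degrees(np.arctan2(-R[0,1],R[1,1]))
    d=R.T@(np.array([x,y,z])-s["position"])*1000
    dth=(th-t+90)%180-90
    print("clk",round(s["clock"],2),"pos",np.round(s["position"],4),"th",round(t,2),"w mm",round(s["width"]*88,1),"gf",round(s["grip_force"],1),"F",np.round(s["contact_force"],1),"q6",round(s["q"][5],1))
    print("travel",np.round(d,1),"turn",round(-np.radians(dth),3))
E
python3 -c "
from h import *
go(.4855,.0957,.28,11.3)"
```

```text
clk 0.1 pos [0.1309 0.5597 0.4039] th -13.17 w mm 88.0 gf 0.0 F [-0.2 -0.3 -0.9] q6 -11.8
travel [-451.1 -370.8  124.3] turn -0.427
```

Request:
drive_tool(
  travel=[
    [-45,-37,12],
    [-90,-74,24],
    [-135,-111,36],
    [-180,-148,48],
    [-225,-185,60],
  ],
  turn=[-0.08,-0.16,-0.24,-0.32,-0.427],
  claw=[-1,-1,-1,-1,-1],
  newtons=8,
)

```text
clock: 0.72
position: [0.3085, 0.3269, 0.3442]
tcp_rot: [[-0.98, -0.199, 0.0], [-0.199, 0.98, 0.0], [-0.0, 0.0, -1.0]]
contact_force: [1.1, -0.1, 0.7]
width: 1.002
grip_force: 0.0
```

```bash
python3 -c "
from h import *
go(.4855,.0957,.28,11.3)"
```

```text
clk 0.72 pos [0.3085 0.3269 0.3442] th 11.5 w mm 88.2 gf 0.0 F [ 1.1 -0.1  0.7] q6 -70.0
travel [-127.3 -261.8   64.2] turn 0.004
```

Request:
drive_tool(
  travel=[
    [-25,-52,13],
    [-50,-104,26],
    [-75,-156,39],
    [-100,-208,52],
    [-127,-262,64],
  ],
  turn=[0,0,0,0,0.004],
  claw=[-1,-1,-1,-1,-1],
)

```text
clock: 1.35
position: [0.4844, 0.0948, 0.2801]
tcp_rot: [[-0.981, -0.192, -0.0], [-0.192, 0.981, 0.0], [0.0, 0.0, -1.0]]
contact_force: [0.2, 0.5, 1.8]
width: 0.999
grip_force: 0.0
```

Request:
drive_tool(
  travel=[
    [0,0,42],
    [0,0,83],
    [0,0,83],
    [0,0,83],
  ],
  turn=[0,0,0,0],
  claw=[-1,-1,-0.3,0.2],
)

```text
clock: 1.85
position: [0.4843, 0.0966, 0.1988]
tcp_rot: [[-0.981, -0.192, 0.001], [-0.192, 0.981, -0.0], [-0.001, -0.0, -1.0]]
contact_force: [-0.5, 0.9, 0.5]
width: 0.794
grip_force: 0.0
```

```bash
python3 -c "
from h import *
go(.4855,.0957,.197,11.3)
im=vision.capture('top');cv2.imwrite('pics/g1.png',cv2.resize(im[180:290,180:380],None,fx=4,fy=4))"
```

```text
clk 1.85 pos [0.4843 0.0966 0.1988] th 11.09 w mm 69.9 gf 0.0 F [-0.5  0.9  0.5] q6 -103.6
travel [-1.  -1.2  1.8] turn -0.004
```

View pics/g1.png

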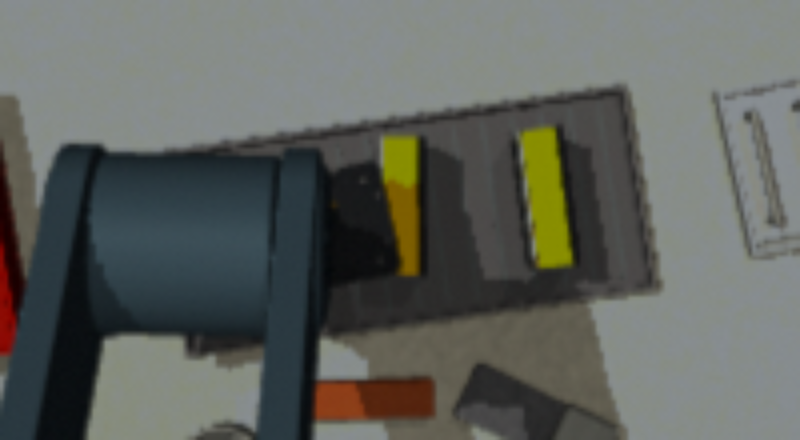

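The arm link now hides the first pad (around (250,240)) from the top camera. The other two pads, at about (400,205) and (545,195), have not moved. Closing gently with an 8 N cap.

Request:
drive_tool(
  travel=[
    [0,0,0],
    [0,0,0],
    [0,0,0],
    [0,0,0],
    [0,0,0],
  ],
  turn=[0,0,0,0,0],
  claw=[0.2,0.3,0.4,0.43,0.43],
  newtons=8,
)

```text
clock: 2.52
position: [0.4841, 0.0964, 0.1981]
tcp_rot: [[-0.981, -0.192, 0.001], [-0.192, 0.981, -0.0], [-0.001, -0.0, -1.0]]
contact_force: [-0.2, -0.6, 4.9]
width: 0.285
grip_force: 7.4
```

Request:
drive_tool(
  travel=[
    [0,0,0],
    [0,0,0],
    [0,0,0],
  ],
  turn=[0,0,0],
  claw=[0.43,0.43,0.43],
)

```text
clock: 2.9
position: [0.4841, 0.0964, 0.1981]
tcp_rot: [[-0.981, -0.192, 0.001], [-0.192, 0.981, -0.0], [-0.001, -0.0, -1.0]]
contact_force: [-0.3, -0.5, 5.5]
width: 0.286
grip_force: 7.7
```

About 4.8 mm of squeeze at 7.7 N means a perished pad, so it goes to the tub.

Request:
drive_tool(
  travel=[
    [0,0,-20],
    [0,0,-50],
    [0,0,-80],
    [0,0,-85],
  ],
  turn=[0,0,0,0],
  claw=[0.43,0.43,0.43,0.43],
)

```text
clock: 3.4
position: [0.4843, 0.0965, 0.284]
tcp_rot: [[-0.981, -0.192, 0.003], [-0.192, 0.981, 0.0], [-0.003, -0.001, -1.0]]
contact_force: [-0.1, -0.5, -1.6]
width: 0.285
grip_force: 5.7
```

```bash
python3 -c "
from h import *
go(.4996,.332,.28,9.5)"
```

```text
clk 3.4 pos [0.4843 0.0965 0.284 ] th 11.07 w mm 25.1 gf 5.7 F [-0.1 -0.5 -1.6] q6 -103.6
travel [-60.2 228.1   4.1] turn 0.027
```

Request:
drive_tool(
  travel=[
    [-12,45,0],
    [-24,91,0],
    [-36,137,0],
    [-48,183,0],
    [-60,228,4],
  ],
  turn=[0,0,0.01,0.02,0.027],
  claw=[0.43,0.43,0.43,0.43,0.43],
)

```text
clock: 4.03
position: [0.4983, 0.3332, 0.2769]
tcp_rot: [[-0.986, -0.165, -0.002], [-0.165, 0.986, -0.001], [0.002, -0.0, -1.0]]
contact_force: [0.5, -0.1, -1.7]
width: 0.284
grip_force: 5.7
```

Request:
drive_tool(
  travel=[
    [0,0,35],
    [0,0,65],
    [0,0,77],
    [0,0,77],
  ],
  turn=[0,0,0,0],
  claw=[0.43,0.43,0.43,0.43],
)

```text
clock: 4.53
position: [0.4985, 0.3314, 0.2004]
tcp_rot: [[-0.986, -0.165, -0.002], [-0.165, 0.986, -0.001], [0.002, -0.001, -1.0]]
contact_force: [-0.3, -0.5, -1.3]
width: 0.282
grip_force: 5.7
```

Request:
drive_tool(
  travel=[
    [0,0,0],
    [0,0,0],
    [0,0,-40],
    [0,0,-90],
    [0,0,-90],
  ],
  turn=[0,0,0,0,0],
  claw=[0.2,0,-0.1,-0.1,-0.1],
)

```text
clock: 5.15
position: [0.5008, 0.3326, 0.2977]
tcp_rot: [[-0.986, -0.165, 0.01], [-0.165, 0.986, 0.004], [-0.011, 0.002, -1.0]]
contact_force: [-0.2, 0.6, -0.4]
width: 0.551
grip_force: 0.0
```

```bash
python3 -c "
from h import *
go(.511,-.0006,.28,-1.4)"
```

```text
clk 5.15 pos [0.5008 0.3326 0.2977] th 9.53 w mm 48.5 gf 0.0 F [-0.2  0.6 -0.4] q6 -77.2
travel [  45.3 -330.3   16.5] turn 0.191
```

Request:
drive_tool(
  travel=[
    [9,-60,4],
    [18,-120,8],
    [27,-180,8],
    [36,-240,8],
    [40,-295,8],
  ],
  turn=[0.03,0.07,0.11,0.15,0.191],
  claw=[-0.1,-0.1,-0.3,-0.6,-0.8],
)

```text
clock: 5.78
position: [0.5077, 0.0322, 0.2836]
tcp_rot: [[-1.0, 0.026, 0.0], [0.026, 1.0, -0.0], [-0.0, -0.0, -1.0]]
contact_force: [0.3, 1.1, -0.5]
width: 0.854
grip_force: 0.0
```

```bash
python3 -c "
from h import *
go(.511,-.0006,.28,-1.4)"
```

```text
clk 5.78 pos [0.5077 0.0322 0.2836] th -1.52 w mm 75.1 gf 0.0 F [ 0.3  1.1 -0.5] q6 -98.2
travel [ -4.2 -32.7   3.6] turn -0.002
```

Request:
drive_tool(
  travel=[
    [-4,-33,3],
    [-4,-33,3],
    [-4,-33,45],
    [-4,-33,86],
    [-4,-33,86],
  ],
  turn=[0,0,0,0,0],
  claw=[-0.8,-0.8,-0.8,-0.8,-0.3],
)

```text
clock: 6.4
position: [0.5093, 0.0026, 0.1948]
tcp_rot: [[-1.0, 0.024, -0.007], [0.024, 1.0, 0.002], [0.007, 0.002, -1.0]]
contact_force: [0.0, 0.9, -0.2]
width: 0.811
grip_force: 0.0
```

Request:
drive_tool(
  travel=[
    [0,0,0],
    [0,0,0],
    [0,0,0],
    [0,0,0],
    [0,0,0],
  ],
  turn=[0,0,0,0,0],
  claw=[0.0,0.2,0.35,0.43,0.43],
  newtons=8,
)

```text
clock: 7.02
position: [0.5119, 0.0009, 0.1985]
tcp_rot: [[-1.0, 0.025, 0.001], [0.025, 1.0, -0.001], [-0.001, -0.001, -1.0]]
contact_force: [-1.6, -0.8, 6.7]
width: 0.32
grip_force: 8.0
```

Request:
drive_tool(
  travel=[
    [0,0,0],
    [0,0,0],
    [0,0,0],
  ],
  turn=[0,0,0],
  claw=[0.43,0.43,0.43],
)

```text
clock: 7.4
position: [0.5119, 0.0009, 0.1985]
tcp_rot: [[-1.0, 0.025, 0.001], [0.025, 1.0, -0.0], [-0.001, -0.0, -1.0]]
contact_force: [-1.4, -0.6, 6.0]
width: 0.318
grip_force: 8.0
```

2 mm at 8 N means a sound pad. Squeezing it to about 6 mm.

Request:
drive_tool(
  travel=[
    [0,0,0],
    [0,0,0],
    [0,0,0],
    [0,0,0],
    [0,0,0],
  ],
  turn=[0,0,0,0,0],
  claw=[0.4,0.43,0.45,0.46,0.46],
  newtons=22,
)

```text
clock: 8.02
position: [0.512, 0.0006, 0.1985]
tcp_rot: [[-1.0, 0.025, 0.002], [0.025, 1.0, -0.001], [-0.002, -0.001, -1.0]]
contact_force: [-1.1, -2.1, 4.4]
width: 0.277
grip_force: 22.0
```

Request:
drive_tool(
  travel=[
    [0,0,0],
    [0,0,-30],
    [0,0,-70],
    [0,0,-85],
    [0,0,-85],
  ],
  turn=[0,0,0,0,0],
  claw=[0.46,0.46,0.46,0.46,0.46],
)

```text
clock: 8.65
position: [0.5116, 0.0011, 0.2831]
tcp_rot: [[-1.0, 0.025, 0.002], [0.025, 1.0, -0.0], [-0.002, -0.0, -1.0]]
contact_force: [-0.3, 0.3, -1.8]
width: 0.273
grip_force: 20.8
```

```bash
python3 -c "
from h import *
go(.535,-.259,.283,10.45)"
```

```text
clk 8.65 pos [0.5116 0.0011 0.2831] th -1.43 w mm 24.1 gf 20.8 F [-0.3  0.3 -1.8] q6 -101.8
travel [ -29.9 -259.4    0.3] turn -0.207
```

Request:
drive_tool(
  travel=[
    [-6,-52,0],
    [-12,-104,0],
    [-18,-156,0],
    [-24,-208,0],
    [-30,-260,0],
  ],
  turn=[-0.04,-0.08,-0.12,-0.16,-0.207],
  claw=[0.46,0.46,0.46,0.46,0.46],
)

```text
clock: 9.28
position: [0.5343, -0.2608, 0.2801]
tcp_rot: [[-0.983, -0.182, -0.003], [-0.182, 0.983, 0.002], [0.002, 0.003, -1.0]]
contact_force: [0.7, -0.8, -1.4]
width: 0.275
grip_force: 20.8
```

Request:
drive_tool(
  travel=[
    [0,0,20],
    [0,0,42],
    [0,0,42],
  ],
  turn=[0,0,0],
  claw=[0.46,0.46,0.46],
)

```text
clock: 9.65
position: [0.5333, -0.2576, 0.2364]
tcp_rot: [[-0.983, -0.181, -0.006], [-0.181, 0.983, 0.005], [0.005, 0.006, -1.0]]
contact_force: [0.6, 0.6, -1.8]
width: 0.274
grip_force: 20.8
```

Run:
```python
from h import *
go(.535,-.259,.241,10.45)
s=vision.capture('scene');t=vision.capture('top');cv2.imwrite('pics/s1.png',s);cv2.imwrite('pics/t1.png',t)
a=cv2.resize(s[225:335,155:295],None,fx=5.7,fy=5.4,interpolation=cv2.INTER_CUBIC)
cv2.imwrite('pics/h1.png',cv2.convertScaleAbs(a,alpha=1.5))
```

```text
clk 9.65 pos [ 0.5333 -0.2576  0.2364] th 10.44 w mm 24.1 gf 20.8 F [ 0.6  0.6 -1.8] q6 -137.7
travel [-1.4 -1.6 -4.6] turn -0.0
```

View pics/h1.png

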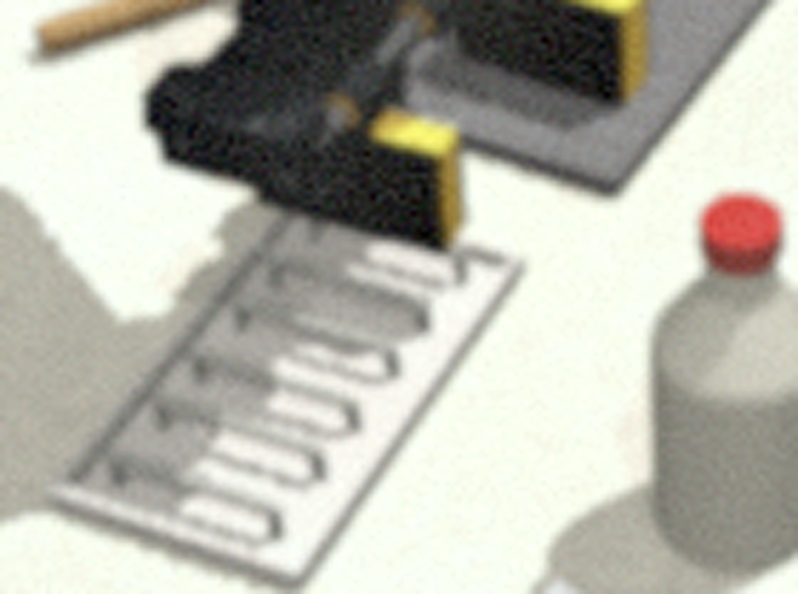

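The scene crop shows the pad held over the end slot nearest the tray. The right end of its yellow top is near (450,142), and its lower corner is near (443,250).

Run:
```python
from h import *
def proj(n,X):
    c=I[n];v=c["R"]@np.array(X)+c["t"];return np.array([c["fx"]*v[0]/v[2]+c["cx"],c["fy"]*v[1]/v[2]+c["cy"]])
p=r.get_state()["position"];u=np.array([np.cos(.1822),np.sin(.1822),0]);v=np.array([-u[1],u[0],0])
ztop=p[2]-.147+.0125
T=np.array([p[0],p[1],ztop])+.045*u+.001*v
print("scene pred",proj("scene",T),"top pred",proj("top",T))
s=cv2.imread("pics/s1.png");t=cv2.imread("pics/t1.png")
k=mask(s,(22,120,60),(36,255,255),15)
for c in k:
    q=cv2.boundingRect(c); print("scene",q,cv2.approxPolyDP(c,1.2,True)[:,0].tolist() if 200<q[1]<270 and q[0]<240 else "")
for c in mask(t,(15,120,40),(36,255,255),8): print("top",cv2.boundingRect(c),np.round(cv2.minAreaRect(c),1) if 0 else cv2.approxPolyDP(c,1.0,True)[:,0].tolist())
```

```text
scene pred [233.08280565 249.71727616] top pred [379.84125519 200.54550648]
scene (220, 246, 15, 23) [[221, 246], [221, 251], [232, 255], [234, 265], [233, 268], [234, 250]]
scene (242, 216, 26, 26) 
scene (267, 415, 13, 5) 
scene (311, 145, 23, 8) 
scene (478, 183, 82, 237) 
top (0, 392, 7, 6) [[4, 392], [0, 393], [0, 397], [6, 395]]
top (23, 222, 9, 31) [[23, 222], [23, 247], [26, 247], [26, 252], [25, 249], [27, 246], [29, 246], [29, 249], [31, 249], [31, 243], [29, 246], [26, 247], [24, 245], [26, 243], [25, 244], [23, 242], [23, 228], [25, 228], [23, 226]]
top (26, 392, 12, 8) [[37, 392], [26, 399], [33, 397], [37, 394]]
top (46, 405, 19, 6) [[46, 410], [55, 406], [64, 407], [60, 405], [53, 405]]
top (0, 352, 90, 68) [[88, 419], [89, 352], [4, 355], [0, 354], [0, 361], [6, 358], [20, 357], [24, 359], [27, 363], [39, 357], [54, 357], [61, 362], [73, 356], [85, 356], [86, 381], [60, 399], [77, 389], [85, 391], [86, 415], [83, 419]]
top (130, 309, 37, 25) [[162, 309], [158, 310], [156, 313], [154, 312], [152, 315], [149, 314], [130, 324], [133, 327], [132, 328], [134, 333], [137, 3
[... 762 characters left out ...]
57, 318], [456, 319], [455, 317], [450, 321], [444, 310], [442, 311], [442, 315], [440, 317], [441, 319], [439, 319], [439, 321], [441, 319], [445, 325], [476, 308], [472, 307], [470, 309], [466, 305], [466, 302], [456, 287]]
top (452, 295, 9, 15) [[452, 295], [456, 305], [460, 309]]
top (456, 275, 7, 7) [[460, 275], [458, 276], [456, 281], [462, 279]]
top (459, 284, 12, 19) [[459, 284], [470, 302]]
top (462, 281, 11, 20) [[463, 281], [462, 283], [472, 300], [469, 295], [469, 291], [468, 292], [466, 290], [467, 288], [466, 289], [464, 286], [465, 284]]
top (486, 69, 9, 14) [[489, 69], [486, 73], [486, 78], [488, 82], [493, 82], [493, 77]]
top (555, 46, 5, 7) [[559, 46], [555, 52], [559, 52]]
```

```bash
cat > rk.py <<'E'
from h import *
S=[((98,415),(322,492)),((160,335),(385,405)),((212,265),(432,335)),((272,190),(485,258)),((320,125),(530,190)),((372,45),(590,110))]
lo=[(475,244),(408,257),(350,270),(286,284),(228,298),(162,312)];hi=[(440,98),(375,112),(317,123),(250,137),(193,150),(125,160)]
f=lambda p:((p[0]+.5)/5.6-.5+345.8,(p[1]+.5)/5.6-.5+179)
g=lambda p:((p[0]+.5)/8-.5+162.8,(p[1]+.5)/8-.5+255.6)
sc=[np.mean([onz("scene",g(p),.021)[:2] for p in S[i]],0) for i in range(6)]
tp=[np.mean([onz("top",f(p),.016)[:2] for p in(lo[i],hi[i])],0) for i in range(6)]
k=np.array([-78.75,-45.25,-16.75,16.75,45.25,78.75])/1000
tr=[np.mean([tri(f(lo[i]),g(S[i][0]))[0],tri(f(hi[i]),g(S[i][1]))[0]],0) for i in range(6)]
print("tri z",np.mean(tr,0))
for nm,P in(("scene",sc),("top",tp),("tri",np.array(tr)[:,:2])):
    c=np.polyfit(k,np.array(P),1);u=c[0]/np.linalg.norm(c[0])
    print(nm,np.linalg.norm(c[0]).round(3),[(c[1]+u*d).round(4).tolist() for d in(-.062,0,.062)],"local mids",[np.mean(P[i:i+2],0).round(4).tolist() for i in(0,2,4)])
E
python3 rk.py
```

```text
tri z [ 0.54765284 -0.31983157  0.02407867]
scene 1.015 [[0.5567, -0.3788], [0.5453, -0.3178], [0.5339, -0.2569]] local mids [[0.5567, -0.3792], [0.5457, -0.3187], [0.5335, -0.2556]]
top 0.984 [[0.5598, -0.3829], [0.5484, -0.322], [0.5371, -0.261]] local mids [[0.5596, -0.3821], [0.5486, -0.322], [0.5372, -0.2619]]
tri 0.988 [[0.5586, -0.3809], [0.5477, -0.3198], [0.5367, -0.2588]] local mids [[0.5585, -0.38], [0.5477, -0.32], [0.5368, -0.2594]]
```

```bash
python3 -c "
from h import *
go(.5365,-.259,.228,10.45)"
```

```text
clk 9.75 pos [ 0.5347 -0.2585  0.2396] th 10.47 w mm 24.0 gf 20.8 F [-0.3  0.1 -1.4] q6 -137.7
travel [-1.7 -0.8 11.5] turn 0.0
```

Request:
drive_tool(
  travel=[
    [-1.7,-0.8,8],
    [-1.7,-0.8,11.5],
    [-1.7,-0.8,11.5],
    [-1.7,-0.8,11.5],
  ],
  turn=[0,0,0,0],
  claw=[0.46,0.46,0.46,0.46],
)

```text
clock: 10.25
position: [0.5369, -0.2601, 0.2295]
tcp_rot: [[-0.983, -0.181, 0.0], [-0.181, 0.983, -0.0], [-0.0, -0.0, -1.0]]
contact_force: [0.1, -0.7, -0.6]
width: 0.272
grip_force: 20.8
```

Request:
drive_tool(
  travel=[
    [0,0,3],
    [0,0,6],
    [0,0,9],
    [0,0,9],
  ],
  turn=[0,0,0,0],
  claw=[0.46,0.46,0.46,0.46],
)

```text
clock: 10.75
position: [0.5366, -0.2599, 0.2198]
tcp_rot: [[-0.983, -0.181, -0.001], [-0.181, 0.983, 0.0], [0.001, 0.001, -1.0]]
contact_force: [-0.5, 1.0, -1.6]
width: 0.272
grip_force: 20.8
```

Request:
drive_tool(
  travel=[
    [0,0,3],
    [0,0,6],
    [0,0,8],
    [0,0,8],
  ],
  turn=[0,0,0,0],
  claw=[0.46,0.46,0.46,0.46],
)

```text
clock: 11.25
position: [0.5367, -0.26, 0.212]
tcp_rot: [[-0.983, -0.181, -0.0], [-0.181, 0.983, 0.0], [0.0, 0.0, -1.0]]
contact_force: [0.6, -1.0, -1.5]
width: 0.276
grip_force: 20.8
```

No contact force, so the pad is going into the slot cleanly. Pressing on until it is home.

Request:
drive_tool(
  travel=[
    [0,0,5],
    [0,0,10],
    [0,0,13],
    [0,0,14],
    [0,0,14],
  ],
  turn=[0,0,0,0,0],
  claw=[0.46,0.46,0.46,0.46,0.46],
)

```text
clock: 11.88
position: [0.5367, -0.2601, 0.1985]
tcp_rot: [[-0.983, -0.181, -0.0], [-0.181, 0.983, -0.0], [0.0, -0.0, -1.0]]
contact_force: [-1.9, 0.6, 3.2]
width: 0.271
grip_force: 20.5
```

Request:
drive_tool(
  travel=[
    [0,0,1],
    [0,0,1.5],
    [0,0,1.5],
  ],
  turn=[0,0,0],
  claw=[0.46,0.46,0.46],
)

```text
clock: 12.25
position: [0.5368, -0.2602, 0.1985]
tcp_rot: [[-0.983, -0.181, -0.0], [-0.181, 0.983, -0.0], [0.0, -0.0, -1.0]]
contact_force: [-7.9, 3.1, 16.1]
width: 0.27
grip_force: 19.9
```

Request:
drive_tool(
  travel=[
    [0,0,0],
    [0,0,0],
    [0,0,-20],
    [0,0,-60],
    [0,0,-85],
  ],
  turn=[0,0,0,0,0],
  claw=[0.2,0.0,0.0,0.0,0.0],
)

```text
clock: 12.88
position: [0.5373, -0.2602, 0.2848]
tcp_rot: [[-0.983, -0.181, 0.002], [-0.181, 0.983, -0.002], [-0.002, -0.002, -1.0]]
contact_force: [-0.3, 0.3, -0.0]
width: 0.5
grip_force: 0.0
```

Run:
```python
from h import *
go(.515,-.0936,.28,5.7)
s=vision.capture('scene');t=vision.capture('top')
cv2.imwrite('pics/h2.png',cv2.convertScaleAbs(cv2.resize(s[165:335,150:330],None,fx=3.5,fy=3.5,interpolation=cv2.INTER_CUBIC),alpha=1.5))
```

```text
clk 12.88 pos [ 0.5373 -0.2602  0.2848] th 10.45 w mm 44.0 gf 0.0 F [-0.3  0.3 -0. ] q6 -137.7
travel [ -8.2 167.9   4.5] turn 0.083
```

View pics/h2.png

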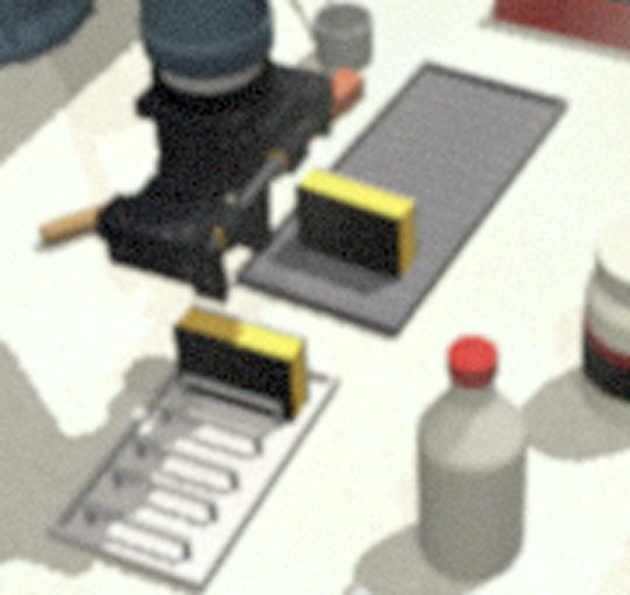

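The first sound pad stands upright behind its hoop in the end slot (240,360). The last pad remains on the tray at (355,225).

Request:
drive_tool(
  travel=[
    [-2,55,0],
    [-4,110,0],
    [-8,168,3],
    [-8,168,4],
    [-8,168,4],
  ],
  turn=[0.02,0.05,0.083,0.083,0.083],
  claw=[-0.2,-0.5,-0.8,-0.8,-0.8],
)

```text
clock: 13.6
position: [0.5143, -0.0934, 0.2775]
tcp_rot: [[-0.995, -0.1, -0.0], [-0.1, 0.995, -0.0], [0.0, -0.0, -1.0]]
contact_force: [-0.0, 0.2, -0.1]
width: 0.897
grip_force: 0.0
```

```bash
python3 -c "
from h import *
go(.515,-.0936,.1985,5.7)"
```

```text
clk 13.6 pos [ 0.5143 -0.0934  0.2775] th 5.75 w mm 78.9 gf 0.0 F [-0.   0.2 -0.1] q6 -119.1
travel [-0.7 -0.3 79. ] turn 0.001
```

Request:
drive_tool(
  travel=[
    [0,0,40],
    [0,0,79],
    [0,0,79],
    [0,0,79],
  ],
  turn=[0,0,0,0],
  claw=[-0.8,-0.8,-0.4,0],
  newtons=8,
)

```text
clock: 14.1
position: [0.5149, -0.0945, 0.1997]
tcp_rot: [[-0.995, -0.098, 0.001], [-0.098, 0.995, -0.001], [-0.001, -0.001, -1.0]]
contact_force: [0.3, -0.4, 0.1]
width: 0.693
grip_force: 0.0
```

Request:
drive_tool(
  travel=[
    [0,0,0],
    [0,0,0],
    [0,0,0],
    [0,0,0],
    [0,0,0],
  ],
  turn=[0,0,0,0,0],
  claw=[0.2,0.35,0.43,0.43,0.43],
)

```text
clock: 14.72
position: [0.5146, -0.0935, 0.1995]
tcp_rot: [[-0.995, -0.099, 0.001], [-0.099, 0.995, -0.001], [-0.001, -0.001, -1.0]]
contact_force: [-1.2, -0.2, 5.7]
width: 0.314
grip_force: 8.0
```

Request:
drive_tool(
  travel=[
    [0,0,0],
    [0,0,0],
  ],
  turn=[0,0],
  claw=[0.43,0.43],
)

```text
clock: 14.98
position: [0.5146, -0.0935, 0.1995]
tcp_rot: [[-0.995, -0.099, 0.001], [-0.099, 0.995, -0.001], [-0.001, -0.001, -1.0]]
contact_force: [-0.4, -0.5, 6.2]
width: 0.316
grip_force: 8.0
```

Sound as well. Squeezing to about 6 mm and taking it to the far slot.

Request:
drive_tool(
  travel=[
    [0,0,0],
    [0,0,0],
    [0,0,0],
    [0,0,0],
    [0,0,0],
  ],
  turn=[0,0,0,0,0],
  claw=[0.4,0.43,0.45,0.46,0.46],
  newtons=22,
)

```text
clock: 15.6
position: [0.5147, -0.0938, 0.1995]
tcp_rot: [[-0.995, -0.099, 0.001], [-0.099, 0.995, -0.001], [-0.001, -0.001, -1.0]]
contact_force: [-0.7, -1.1, 5.8]
width: 0.276
grip_force: 22.0
```

Request:
drive_tool(
  travel=[
    [0,0,0],
    [0,0,-30],
    [0,0,-70],
    [0,0,-85],
    [0,0,-85],
  ],
  turn=[0,0,0,0,0],
  claw=[0.46,0.46,0.46,0.46,0.46],
)

```text
clock: 16.23
position: [0.5144, -0.0933, 0.2841]
tcp_rot: [[-0.995, -0.099, 0.001], [-0.099, 0.995, -0.001], [-0.001, -0.001, -1.0]]
contact_force: [-0.4, -0.2, -2.1]
width: 0.275
grip_force: 20.8
```

```bash
python3 -c "
from h import *
go(.558,-.3815,.285,10.45)"
```

```text
clk 16.23 pos [ 0.5144 -0.0933  0.2841] th 5.69 w mm 24.2 gf 20.8 F [-0.4 -0.2 -2.1] q6 -119.0
travel [ -14.9 -291.1   -0.7] turn -0.083
```

Request:
drive_tool(
  travel=[
    [-3,-58,0],
    [-6,-116,0],
    [-9,-174,0],
    [-12,-232,0],
    [-16,-291,0],
  ],
  turn=[-0.02,-0.04,-0.06,-0.083,-0.083],
  claw=[0.46,0.46,0.46,0.46,0.46],
)

```text
clock: 16.85
position: [0.5584, -0.3827, 0.2807]
tcp_rot: [[-0.983, -0.181, -0.003], [-0.181, 0.983, 0.003], [0.002, 0.003, -1.0]]
contact_force: [0.5, 0.4, -1.6]
width: 0.27
grip_force: 20.8
```

Request:
drive_tool(
  travel=[
    [0,0,25],
    [0,0,45],
    [0,0,45],
    [0,0,45],
  ],
  turn=[0,0,0,0],
  claw=[0.46,0.46,0.46,0.46],
)

```text
clock: 17.35
position: [0.5592, -0.3805, 0.2387]
tcp_rot: [[-0.983, -0.182, -0.0], [-0.182, 0.983, 0.0], [0.0, 0.0, -1.0]]
contact_force: [0.5, 0.8, -0.8]
width: 0.274
grip_force: 20.8
```

```bash
python3 -c "
from h import *
go(.559,-.3818,.225,10.45)"
```

```text
clk 17.35 pos [ 0.5592 -0.3805  0.2387] th 10.51 w mm 24.1 gf 20.8 F [ 0.5  0.8 -0.8] q6 -144.8
travel [ 0.4 -1.2 13.7] turn 0.001
```

Request:
drive_tool(
  travel=[
    [0,-1,8],
    [0,-1,13.5],
    [0,-1,13.5],
    [0,-1,13.5],
  ],
  turn=[0,0,0,0],
  claw=[0.46,0.46,0.46,0.46],
)

```text
clock: 17.85
position: [0.5592, -0.3823, 0.2254]
tcp_rot: [[-0.983, -0.181, 0.0], [-0.181, 0.983, -0.0], [-0.0, -0.0, -1.0]]
contact_force: [-0.4, 0.3, -1.4]
width: 0.276
grip_force: 20.8
```

Request:
drive_tool(
  travel=[
    [0,0,3],
    [0,0,6],
    [0,0,9],
    [0,0,9],
  ],
  turn=[0,0,0,0],
  claw=[0.46,0.46,0.46,0.46],
)

```text
clock: 18.35
position: [0.559, -0.3822, 0.2157]
tcp_rot: [[-0.983, -0.181, -0.001], [-0.181, 0.983, 0.001], [0.001, 0.001, -1.0]]
contact_force: [-0.0, -0.6, -0.5]
width: 0.274
grip_force: 20.8
```

Entering cleanly.

Request:
drive_tool(
  travel=[
    [0,0,4],
    [0,0,8],
    [0,0,12],
    [0,0,16],
    [0,0,16.5],
  ],
  turn=[0,0,0,0,0],
  claw=[0.46,0.46,0.46,0.46,0.46],
)

```text
clock: 18.98
position: [0.5592, -0.3824, 0.1995]
tcp_rot: [[-0.983, -0.181, -0.0], [-0.181, 0.983, 0.0], [0.0, 0.0, -1.0]]
contact_force: [-0.9, -1.1, -0.4]
width: 0.271
grip_force: 20.9
```

Request:
drive_tool(
  travel=[
    [0,0,1],
    [0,0,1],
    [0,0,1],
  ],
  turn=[0,0,0],
  claw=[0.46,0.46,0.46],
)

```text
clock: 19.35
position: [0.5592, -0.3824, 0.1995]
tcp_rot: [[-0.983, -0.181, 0.0], [-0.181, 0.983, -0.0], [0.0, -0.0, -1.0]]
contact_force: [-2.9, 1.3, 4.3]
width: 0.272
grip_force: 20.4
```

Request:
drive_tool(
  travel=[
    [0,0,1],
    [0,0,1],
    [0,0,1],
  ],
  turn=[0,0,0],
  claw=[0.46,0.46,0.46],
)

```text
clock: 19.73
position: [0.5592, -0.3825, 0.1995]
tcp_rot: [[-0.983, -0.181, -0.0], [-0.181, 0.983, -0.0], [0.0, -0.0, -1.0]]
contact_force: [-6.0, 3.3, 11.6]
width: 0.273
grip_force: 19.5
```

Request:
drive_tool(
  travel=[
    [0,0,0],
    [0,0,0],
    [0,0,-20],
    [0,0,-60],
    [0,0,-100],
  ],
  turn=[0,0,0,0,0],
  claw=[0.2,0.0,0.0,0.0,0.0],
)

```text
clock: 20.35
position: [0.5592, -0.3822, 0.2997]
tcp_rot: [[-0.983, -0.181, 0.0], [-0.181, 0.983, -0.0], [-0.0, -0.0, -1.0]]
contact_force: [0.3, -0.7, 0.0]
width: 0.5
grip_force: 0.0
```

Request:
drive_tool(
  travel=[
    [0,0,-40],
    [40,40,-80],
    [80,80,-100],
    [120,120,-100],
    [120,120,-100],
  ],
  turn=[0,0,0,0,0],
  claw=[0,0,0,0,0],
)

```text
clock: 20.98
position: [0.4166, -0.2831, 0.398]
tcp_rot: [[-0.983, -0.181, -0.001], [-0.181, 0.983, 0.001], [0.001, 0.001, -1.0]]
contact_force: [0.4, 0.1, -0.2]
width: 0.499
grip_force: 0.0
```

Run:
```python
from h import *
go(.5,0,.4,0)
s=vision.capture('scene');t=vision.capture('top')
a=cv2.resize(s[130:335,150:390],(580,495));b=cv2.resize(t[190:290,110:195],(210,247))
c=np.zeros((495,790,3),np.uint8);c[:,:580]=a;c[:247,580:]=b
cv2.imwrite('pics/end.png',cv2.convertScaleAbs(c,alpha=1.5))
```

```text
clk 20.98 pos [ 0.4166 -0.2831  0.398 ] th 10.44 w mm 43.9 gf 0.0 F [ 0.4  0.1 -0.2] q6 -148.2
travel [-133.3  263.3   -1.7] turn 0.182
```

View pics/end.png

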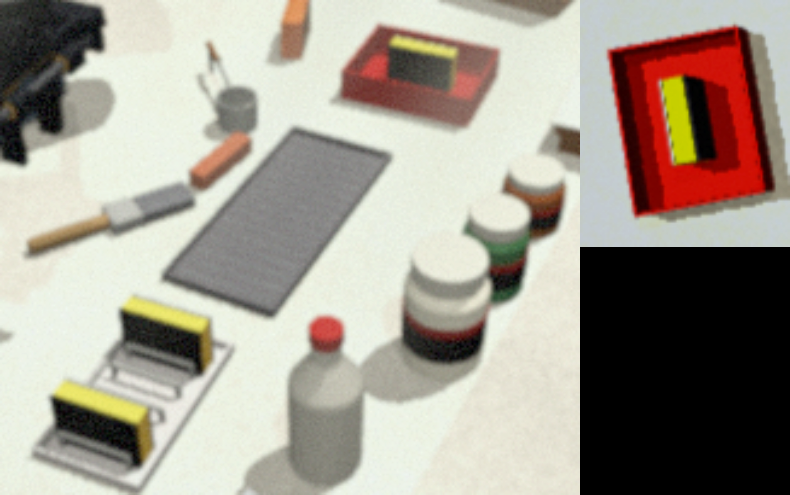

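Two pads stand home in the rack at (165,335) and (100,420). The perished one stands in the tub at (420,60), and everything else is in place.

```bash
python3 -c "
from workcell import ticket
print(ticket.close_job())"
```

```text
the job is handed in; nothing more can be done
None
```

The job is handed in, with no verdict shown: the two sound pads are pressed home in the rack's two end slots, the perished pad stands in the red tub, and nothing else looks moved in the last pictures (about 21 s of the 70 s used).

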